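Restock the aisle-end display in mirrored order

TASK

Move the four bottles from the dark stock tray to the wooden display tray, one bottle standing upright in each bay, in reverse order: the bottle that starts at the left end of the stock tray goes to the right end of the display tray, the second from the left goes to second from the right, and so on, because the display is read from the other aisle. The coloured tabs on the stock tray mark where each bottle stood at the start; do not knock any bottle over.

Things in the scene. Friction and masses are not known exactly. Their poses are not given: they have to be found in the camera images.
- stock_tray: Stock tray: fixed, dark grey metal, 82 x 310 mm, full at the start, with a 22 mm ledge along its -x side. 4 bays in a row along y, centres at y = +114, +38, -38, -114 mm, x = 0; bay 70 mm square inside, floor 12 mm above the table, walls 22 mm high, 6 thick. Origin: centre of the row, at table height; +y end is the left end seen from the robot, yaw within 0.2 rad.
- display_tray: Display tray: fixed, brown wood, 82 x 310 mm, aluminium end cheeks 30 mm high, empty at the start. 4 bays in a row along y, centres at y = +114, +38, -38, -114 mm, x = 0; bay 70 mm square inside, floor 12 mm above the table, walls 22 mm high, 6 thick. Origin: centre of the row, at table height; +y end is the left end seen from the robot, yaw within 0.2 rad.
- bottle_blue: Loose round toiletries bottle, cream body with a dark blue band and dark blue cap, about 0.12 kg. Body 40 mm in diameter up to 66 mm, cap 33 mm in diameter, whole height 90 mm. Origin: centre of its underside; z up along its axis. Starts upright in some bay of the stock tray (to within 6 mm of the bay's centre).
- bottle_rust: Loose round toiletries bottle, cream body with a rust red band and rust red cap, about 0.12 kg. Body 40 mm in diameter up to 66 mm, cap 33 mm in diameter, whole height 90 mm. Origin: centre of its underside; z up along its axis. Starts upright in some bay of the stock tray (to within 6 mm of the bay's centre).
- bottle_green: Loose round toiletries bottle, cream body with a green band and green cap, about 0.12 kg. Body 40 mm in diameter up to 66 mm, cap 33 mm in diameter, whole height 90 mm. Origin: centre of its underside; z up along its axis. Starts upright in some bay of the stock tray (to within 6 mm of the bay's centre).
- bottle_mustard: Loose round toiletries bottle, cream body with a mustard yellow band and mustard yellow cap, about 0.12 kg. Body 40 mm in diameter up to 66 mm, cap 33 mm in diameter, whole height 90 mm. Origin: centre of its underside; z up along its axis. Starts upright in some bay of the stock tray (to within 6 mm of the bay's centre).
- tab_blue: Fixed dark blue shelf tab, 18 x 50 x 6 mm, lying on the ledge of the stock tray, 52 mm to the -x side of the centre of the bay in which the dark blue bottle starts: it keeps marking that bottle's starting bay. Origin: centre of its underside, 12 mm above the table; axes as the stock tray's.
- tab_rust: Fixed rust red shelf tab, 18 x 50 x 6 mm, lying on the ledge of the stock tray, 52 mm to the -x side of the centre of the bay in which the rust red bottle starts: it keeps marking that bottle's starting bay. Origin: centre of its underside, 12 mm above the table; axes as the stock tray's.
- tab_green: Fixed green shelf tab, 18 x 50 x 6 mm, lying on the ledge of the stock tray, 52 mm to the -x side of the centre of the bay in which the green bottle starts: it keeps marking that bottle's starting bay. Origin: centre of its underside, 12 mm above the table; axes as the stock tray's.
- tab_mustard: Fixed mustard yellow shelf tab, 18 x 50 x 6 mm, lying on the ledge of the stock tray, 52 mm to the -x side of the centre of the bay in which the mustard yellow bottle starts: it keeps marking that bottle's starting bay. Origin: centre of its underside, 12 mm above the table; axes as the stock tray's.

How it is judged:
At the end, for the whole second after the job is handed in: Each bottle stands in the display tray's bay that mirrors its starting bay (its tab's place along the stock tray, with left and right exchanged): within 17 mm of the bay's centre along and across the tray, its foot within 5 mm of the bay floor's height, within 0.12 rad of upright, and at rest (((y of bottle_blue in the frame of display_tray between 0.097 and 0.131 m and y of tab_blue in the frame of stock_tray between -0.134 and -0.094 m) or (y of bottle_blue in the frame of display_tray between 0.021 and 0.055 m and y of tab_blue in the frame of stock_tray between -0.058 and -0.018 m) or (y of bottle_blue in the frame of display_tray between -0.055 and -0.021 m and y of tab_blue in the frame of stock_tray between 0.018 and 0.058 m) or (y of bottle_blue in the frame of display_tray between -0.131 and -0.097 m and y of tab_blue in the frame of stock_tray between 0.094 and 0.134 m)) and x of bottle_blue in the frame of display_tray between -0.017 and 0.017 m and z of bottle_blue in the frame of display_tray between 0.007 and 0.017 m and angle between each of bottle_blue, bottle_rust, bottle_green, bottle_mustard's own z axis and vertical below 0.12 rad and linear speed of each of bottle_blue, bottle_rust, bottle_green, bottle_mustard below 0.03 m/s and angular speed of each of bottle_blue, bottle_rust, bottle_green, bottle_mustard below 0.3 rad/s and ((y of bottle_rust in the frame of display_tray between 0.097 and 0.131 m and y of tab_rust in the frame of stock_tray between -0.134 and -0.094 m) or (y of bottle_rust in the frame of display_tray between 0.021 and 0.055 m and y of tab_rust in the frame of stock_tray between -0.058 and -0.018 m) or (y of bottle_rust in the frame of display_tray between -0.055 and -0.021 m and y of tab_rust in the frame of stock_tray between 0.018 and 0.058 m) or (y of bottle_rust in the frame of display_tray between -0.131 and -0.097 m and y of tab_rust in the frame of stock_tray between 0.094 and 0.134 m)) and x of bottle_rust in the frame of display_tray between -0.017 and 0.017 m and z of bottle_rust in the frame of display_tray between 0.007 and 0.017 m and ((y of bottle_green in the frame of display_tray between 0.097 and 0.131 m and y of tab_green in the frame of stock_tray between -0.134 and -0.094 m) or (y of bottle_green in the frame of display_tray between 0.021 and 0.055 m and y of tab_green in the frame of stock_tray between -0.058 and -0.018 m) or (y of bottle_green in the frame of display_tray between -0.055 and -0.021 m and y of tab_green in the frame of stock_tray between 0.018 and 0.058 m) or (y of bottle_green in the frame of display_tray between -0.131 and -0.097 m and y of tab_green in the frame of stock_tray between 0.094 and 0.134 m)) and x of bottle_green in the frame of display_tray between -0.017 and 0.017 m and z of bottle_green in the frame of display_tray between 0.007 and 0.017 m and ((y of bottle_mustard in the frame of display_tray between 0.097 and 0.131 m and y of tab_mustard in the frame of stock_tray between -0.134 and -0.094 m) or (y of bottle_mustard in the frame of display_tray between 0.021 and 0.055 m and y of tab_mustard in the frame of stock_tray between -0.058 and -0.018 m) or (y of bottle_mustard in the frame of display_tray between -0.055 and -0.021 m and y of tab_mustard in the frame of stock_tray between 0.018 and 0.058 m) or (y of bottle_mustard in the frame of display_tray between -0.131 and -0.097 m and y of tab_mustard in the frame of stock_tray between 0.094 and 0.134 m)) and x of bottle_mustard in the frame of display_tray between -0.017 and 0.017 m and z of bottle_mustard in the frame of display_tray between 0.007 and 0.017 m); the robot touches nothing.
It fails at once if A bottle is knocked over (tilted more than 1 rad) (angle between any of bottle_blue, bottle_rust, bottle_green, bottle_mustard's own z axis and vertical above 1 rad).
It also fails if it takes over 99 s, if anything falls off the work surface, if the arm or the gripper's body presses on something with over 40 N, if the wrist force passes 120 N, or if a joint passes its speed limit or range.

ROBOT

A 6-joint arm with a two-finger parallel gripper is mounted at the origin on the work surface. World frame = base frame: x ahead of the robot, y to its left, z up, the work surface at z = 0. Lengths are in m, angles in rad, forces in N, time in s.
With the tool pointing down it reaches from about 0.3 to 0.75 m from the base axis. Payload 8.5 kg.
Tool frame: the origin (TCP) lies midway between the tips of the shut fingers; the grasp point (between the pads) lies 19 mm behind it; z points along the fingers, y is the direction in which the jaws open and shut (so a half turn about z gives the same grasp; the last joint's range is limited). The gripper opens to 85 mm and grips with 20 to 120 N. Pads are 22 mm wide; open, the fingers measure 114 mm over their backs; the gripper's body (76 mm by 85 mm) begins 54 mm behind the grasp point. The pads swing forward as they close: fully open they stand 13 mm farther back than shut.
Start: joints at [-1.37, 0.381, 1.297, -0, 1.464, -0.215], TCP at [0.222, -0.503, 0.199] pointing down, gripper open.
Joint ranges: [-3.11, 3.11], [-0.89, 2.33], [0.22, 2.48], [-1.42, 4.56], [0.17, 2.85], [-2.88, 2.88]. Speed limits (rad/s): [2.39, 2.39, 3.14, 3.14, 3.14, 3.14].

INTERFACE

Orientations are given as a 3x3 rotation matrix whose columns are the frame's x, y, z axes.
In Python, from cell import env gives the robot as it stands. The module is installed in compiled form; this text tells all that it offers.
- The arm moves only by the tool send_rows, never from a script. Its argument "increments" is a list of rows, each a list of 2 entries, a list of its own where there are three numbers: the shift along the world's x, y, z each as a share of 0.3 m, from -1 to 1, then the turn, a rotation vector about the world's x, y, z each as a share of 180 degrees, from -1 to 1. A call has 1 to 8 rows; each row shifts and turns the commanded pose from where the row before left it; what a row does not reach is not made up. A row lasts 1/10 s, in which the tool goes at most 50 mm and 8.59 degrees, less where a joint would pass 70% of its speed; a pose out of reach is approached as far as the arm can. A call with a number of a shift or a turn outside -1 to 1 is refused whole. A call with a gripper value outside its range is refused whole. "gripper" is the opening, from 0 (shut) to 1 (fully open), set as the call begins (left out, the last holds). The fingers move at their own pace and stop on an object; "newtons" is the grip in N (left out, the last holds). Time passes only in rows, so rows that do not move let the fingers close. It gives the time, the measured TCP pose, the force and the opening at its end, in the units of the state.
- env.state(): the state, without advancing time (a new reading comes with each control period).
- env.grab_frame(name): name is "side" or "top"; returns a dict with "image" (420x560x3 uint8, red, green, blue), "K" (3x3 intrinsics, pixels), "rvec" (rotation vector, rad) and "tvec" (3), from world to camera coordinates, as OpenCV has them. Camera axes: x right, y down, z forward; pixel columns grow to the right and rows downward; lengths in m; the calibration is good to about 2 mm. A picture is of the moment at which its call begins. There is no depth.
- env.sign_off(): hands the job in, once; it reports no verdict.
Trained networks look in a picture, given as the dict that the camera call returned (one of the last four; its "shot" number tells which), for a name from the list of things; names that differ only in an ending like _2 or _b are one class to them, and where a whole thing is asked for, a point or a joint stands for the part that bears it (a point fixed in the world has none). Each returns a list of dicts, best first, with "p" (0 to 1); they miss things now and then, are a little off and sometimes report something else, mostly with a low value. They report only what shows in the picture. A call takes as long as a camera call.
- env.look_for(picture, thing): "at" ([x, y, z] in m, in the coordinates of the camera as it stood for that picture, good to about 4 mm: the middle of the surface that is visible of it).
- env.trace(picture, thing): "mask" (420x560 bool, what is visible of it).
- env.place_of(picture, thing): "at" ([x, y, z] in m, in the coordinates of the camera as it stood for that picture, good to about 4 mm: a listed point, or the origin of a listed thing).
The state is a dict: "clock": time; "joint_positions": joint angles; "qd": joint speeds; "effort": joint torques, N m; "tool_pos": TCP position; "tcp_rot": TCP orientation; "wrist_force": force on the tool from outside, world axes, zero at the start; "torque": the same for the moment, N m; "grip_width": finger opening in m.
Only numpy, scipy, OpenCV 4.12 (cv2) and the standard library are available. Lean on these libraries where they do the work, as an engineer would, in place of code of your own. Each camera call takes 0.05 s, during which the arm holds its last target.

## Working session

There is one attempt and no reset: what is moved stays moved. The work goes in short steps, Python scripts to look and compute and a tool call to move; the robot and the scene stay as the last step left them, time stands still between calls to the robot, and variables do not carry over. Pictures are saved under pics/ and viewed, and the job is handed in when it is done.

Besides the shell and the picture viewer there is one more tool, called after ">>>" as a command line: name --argument value ..., lists and objects as JSON in quotes. send_rows: Moves the arm, as the interface text tells. Its arguments: {"type":"object","properties":{"increments":{"type":"array"},"gripper":{"type":"number"},"newtons":{"type":"number"}},"required":["increments"]}

```bash
mkdir -p pics
cat > h.py <<'E'
import numpy as np, cv2
from cell import env
def save(f,n): cv2.imwrite('pics/'+n+'.png', f['image'][:,:,::-1])
def w(f,p):
    R=cv2.Rodrigues(np.array(f['rvec'],float))[0]; return R.T@(np.array(p)-np.array(f['tvec']).ravel())
E
python3 - <<'E'
from h import *
np.set_printoptions(precision=4,suppress=True)
print(env.state())
fs={}
for n in ['side','top']:
    f=env.grab_frame(n); save(f,n+'0'); fs[n]=f
    print(n, w(f,[0,0,0]))
for t in ['stock_tray','display_tray']+[a+c for a in ['bottle_','tab_'] for c in ['blue','rust','green','mustard']]:
    for n,f in fs.items():
        for d in env.place_of(f,t)[:2]: print(t,n,round(d['p'],2),w(f,d['at']))
E
```

```text
{'clock': 0.0, 'joint_positions': array([-1.3703,  0.3812,  1.2983,  0.    ,  1.4636, -0.2153]), 'qd': array([-0.0002, -0.001 ,  0.0006,  0.001 ,  0.0004, -0.0003]), 'effort': array([  0.0011, -44.846 , -23.1279,  -0.0001,   0.0048,   0.    ]), 'tool_pos': array([ 0.2221, -0.5028,  0.1979]), 'tcp_rot': array([[ 0.9148,  0.4039, -0.0003],
       [ 0.4039, -0.9148,  0.0015],
       [ 0.0003, -0.0015, -1.    ]]), 'wrist_force': array([ 0.1895, -0.0889,  0.2068]), 'torque': array([-0.0425, -0.0133, -0.0549]), 'grip_width': 0.08511589124331899}
side [ 0.3391 -0.6395  0.5315]
top [ 0.4101 -0.0395  0.7006]
stock_tray side 0.58 [ 0.6441 -0.0146 -0.0039]
stock_tray top 0.72 [ 0.6472 -0.0155 -0.0048]
display_tray side 0.91 [ 0.457  -0.0399  0.0016]
display_tray top 0.6 [0.6496 0.0207 0.0137]
display_tray top 0.59 [ 0.4607 -0.0454 -0.0005]
bottle_blue side 0.86 [0.6518 0.0243 0.0189]
bottle_blue top 0.87 [0.6478 0.0179 0.0125]
bottle_blue top 0.26 [ 0.4613 -0.0457  0.0006]
bottle_rust side 0.74 [0.667  0.0985 0.014 ]
bottle_rust top 0.97 [0.665  0.0937 0.0119]
bottle_rust top 0.49 [0.6511 0.0197 0.0148]
bottle_green side 0.92 [ 0.6428 -0.0538  0.015 ]
bottle_mustard side 0.71 [ 0.6272 -0.1249  0.0132]
bottle_mustard top 0.66 [ 0.6284 -0.1296  0.0132]
tab_blue side 0.71 [0.5991 0.0355 0.0101]
tab_blue top 0.6 [0.6005 0.0318 0.0141]
tab_rust side 0.66 [ 0.5894 -0.0421  0.0124]
tab_rust side 0.6 [0.6101 0.107  0.0141]
tab_rust top 0.5 [0.6169 0.1011 0.0143]
tab_green side 0.58 [ 0.5875 -0.042   0.0136]
tab_green top 0.64 [ 0.586  -0.0453  0.0136]
tab_mustard side 0.81 [ 0.5744 -0.1198  0.0138]
tab_mustard top 0.82 [ 0.5774 -0.1219  0.0083]
```

View pics/side0.png

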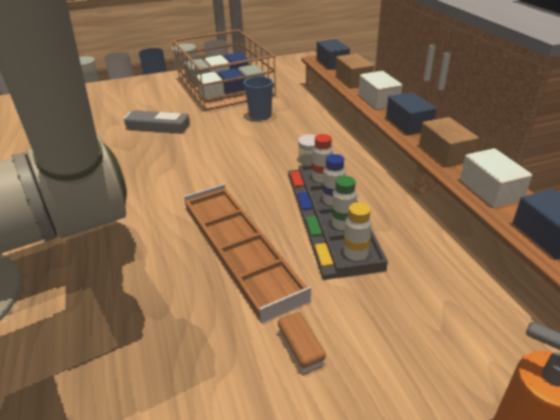

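View pics/top0.png

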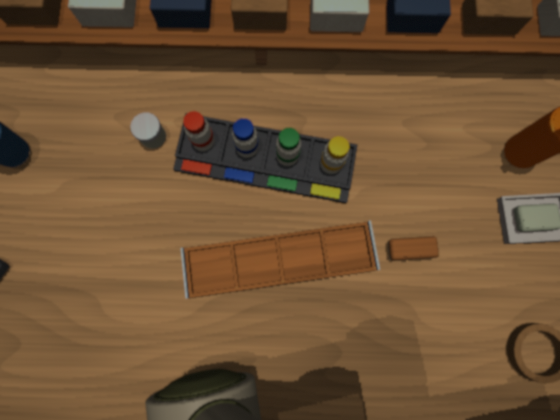

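Left to right, the stock order is rust (top view 195,125), blue (243,132), green (288,140), mustard (338,148). A white jar stands at (147,130), left of the tray. I'll refine the poses next.

Run:
```python
from h import *
t=cv2.imread('pics/top0.png'); s=cv2.imread('pics/side0.png')
cv2.imwrite('pics/c1.png',cv2.resize(t[215:305,175:390],None,fx=3.7,fy=3.7,interpolation=cv2.INTER_CUBIC))
cv2.imwrite('pics/c2.png',cv2.resize(t[100:210,120:370],None,fx=3.2,fy=3.2,interpolation=cv2.INTER_CUBIC))
cv2.imwrite('pics/c3.png',cv2.resize(s[125:325,175:395],None,fx=3,fy=3,interpolation=cv2.INTER_CUBIC))
```

```text
(no output)
```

View pics/c1.png

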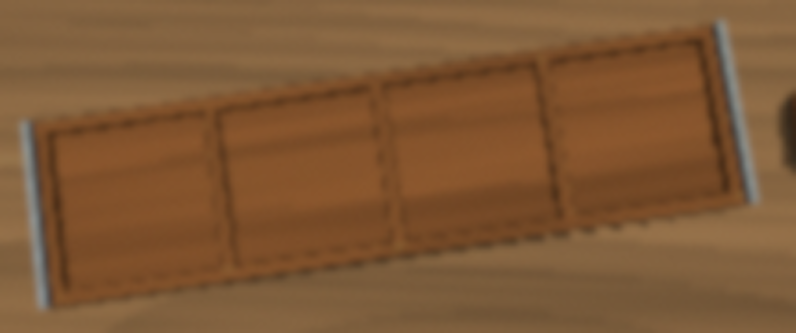

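View pics/c2.png

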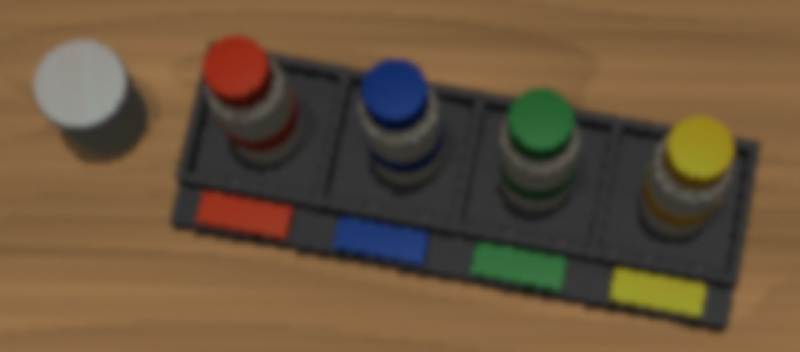

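View pics/c3.png

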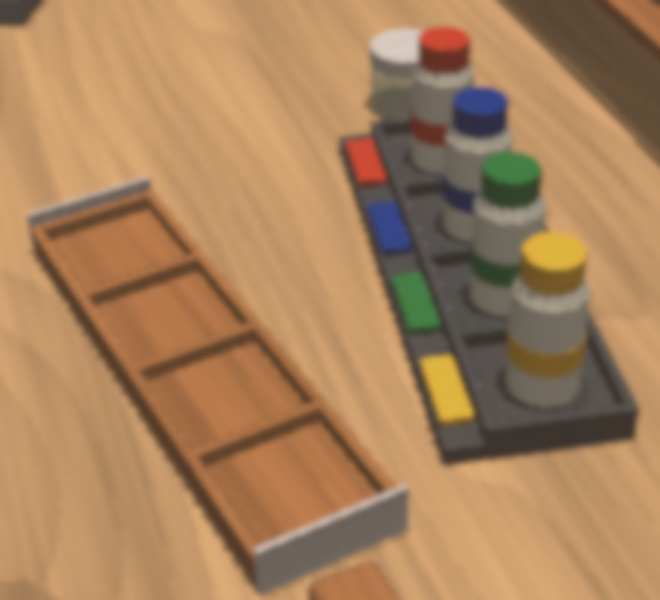

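Run:
```python
from h import *
np.set_printoptions(precision=4,suppress=True)
T=env.grab_frame('top');S=env.grab_frame('side')
def P(f): return np.hstack([cv2.Rodrigues(np.array(f['rvec'],float))[0],np.array(f['tvec'],float).reshape(3,1)])
def ray(f,uv):
    n=cv2.undistortPoints(np.array([[uv]],float),f['K'],None).ravel(); R=P(f)[:,:3]; return R.T@np.r_[n,1], w(f,[0,0,0])
def onz(f,uv,z):
    d,c=ray(f,uv); return c+d*(z-c[2])/d[2]
def tri(a,b):
    X=cv2.triangulatePoints(T['K']@P(T),S['K']@P(S),np.array(a,float).reshape(2,1),np.array(b,float).reshape(2,1)).ravel(); return X[:3]/X[3]
t2=lambda p:(120+p[0]/3.2,100+p[1]/3.2); s3=lambda p:(175+p[0]/3,125+p[1]/3); t1=lambda p:(175+p[0]/3.7,215+p[1]/3.7)
for n,a,b in [('rust',(237,69),(445,40)),('blue',(395,92),(480,103)),('green',(541,122),(511,170)),('must',(700,149),(553,252))]:
    print(n,tri(t2(a),s3(b)),onz(T,t2(a),.102),onz(S,s3(b),.102))
print('jar',onz(T,t2((82,84)),.06))
C=[]
for n,a,b in [('+x+y',(22,121),(150,182)),('-x+y',(40,308),(30,217)),('+x-y',(722,22),(405,490)),('-x-y',(757,202),(257,550))]:
    C.append(onz(T,t1(a),.03)); print(n,tri(t1(a),s3(b)),C[-1],onz(S,s3(b),.03))
C=np.array(C); print(C.mean(0)); d=C[:2].mean(0)-C[2:].mean(0); print(np.linalg.norm(d),np.arctan2(-d[0],d[1]))
W=np.array([onz(T,t1(a),.022) for a in [(35,122),(50,303),(715,25),(745,203)]]);d=W[:2].mean(0)-W[2:].mean(0)
print(W.mean(0),np.linalg.norm(d),np.arctan2(-d[0],d[1]))
# tabs
for n,p in [('r',(244,214)),('b',(380,240)),('g',(519,265)),('m',(658,291))]: print(n,onz(T,t2(p),.018))
```

```text
rust [0.6621 0.0941 0.103 ] [0.6607 0.0946 0.102 ] [0.6645 0.0963 0.102 ]
blue [0.6519 0.0169 0.1024] [0.6508 0.0172 0.102 ] [0.6532 0.0178 0.102 ]
green [ 0.6383 -0.0541  0.1024] [ 0.6372 -0.0539  0.102 ] [ 0.6396 -0.0534  0.102 ]
must [ 0.6258 -0.1306  0.1032] [ 0.6255 -0.1306  0.102 ] [ 0.6273 -0.129   0.102 ]
jar [0.668  0.1841 0.06  ]
+x+y [0.4717 0.1185 0.0278] [0.4705 0.1181 0.03  ] [0.4719 0.1152 0.03  ]
-x+y [0.392  0.1044 0.0301] [0.3898 0.1046 0.03  ] [0.3936 0.1043 0.03  ]
+x-y [ 0.5226 -0.1926  0.032 ] [ 0.5228 -0.1931  0.03  ] [ 0.5234 -0.1908  0.03  ]
-x-y [ 0.4439 -0.206   0.0345] [ 0.4432 -0.2069  0.03  ] [ 0.4455 -0.2021  0.03  ]
[ 0.4566 -0.0443  0.03  ]
0.3158234436018434 0.16818364115043416
[ 0.4571 -0.0448  0.022 ] 0.31006595949506965 0.16687883761017827
r [0.6124 0.1043 0.018 ]
b [0.5996 0.0298 0.018 ]
g [ 0.5876 -0.0456  0.018 ]
m [ 0.5751 -0.1205  0.018 ]
```

>>> send_rows --increments '[[[0.084, 0.078, 0], [0, 0, 0.023]], [[0.084, 0.078, 0], [0, 0, 0.023]], [[0.084, 0.078, 0], [0, 0, 0.023]], [[0.084, 0.078, 0], [0, 0, 0.023]], [[0.084, 0.078, 0], [0, 0, 0.023]], [[0.084, 0.078, 0], [0, 0, 0.023]], [[0.084, 0.078, 0], [0, 0, 0.023]], [[0.084, 0.078, 0], [0, 0, 0.023]]]' --gripper 1 --newtons 40

```text
clock: 2.0
tool_pos: [0.4247, -0.3149, 0.1986]
tcp_rot: [[0.543, 0.84, 0.0], [0.84, -0.543, -0.0], [-0.0, 0.0, -1.0]]
wrist_force: [0.0, -0.4, 0.7]
grip_width: 0.0855
```

>>> send_rows --increments '[[[0.084, 0.078, 0], [0, 0, 0.023]], [[0.084, 0.078, 0], [0, 0, 0.023]], [[0.084, 0.078, 0], [0, 0, 0.023]], [[0.084, 0.078, 0], [0, 0, 0.023]], [[0.084, 0.078, 0], [0, 0, 0.023]], [[0.084, 0.078, 0], [0, 0, 0.023]], [[0.084, 0.078, 0], [0, 0, 0.023]], [[0.084, 0.078, 0], [0, 0, 0.023]]]'

```text
clock: 2.8
tool_pos: [0.6263, -0.1276, 0.1985]
tcp_rot: [[-0.004, 1.0, -0.0], [1.0, 0.004, -0.0], [-0.0, -0.0, -1.0]]
wrist_force: [0.6, -1.1, -0.1]
grip_width: 0.0853
```

>>> send_rows --increments '[[[0, 0, 0], [0, 0, 0]], [[0, 0, 0], [0, 0, 0]], [[0, 0, 0], [0, 0, 0]]]'

```text
clock: 3.1
tool_pos: [0.6249, -0.1293, 0.1985]
tcp_rot: [[0.0, 1.0, -0.0], [1.0, -0.0, -0.0], [-0.0, -0.0, -1.0]]
wrist_force: [0.6, 0.1, -0.2]
grip_width: 0.0855
```

>>> send_rows --increments '[[[0.003, -0.002, -0.066], [0, 0, 0]], [[0, 0, -0.066], [0, 0, 0]], [[0, 0, -0.066], [0, 0, 0]], [[0, 0, -0.066], [0, 0, 0]], [[0, 0, -0.066], [0, 0, 0]], [[0, 0, -0.066], [0, 0, 0]], [[0, 0, -0.066], [0, 0, 0]], [[0, 0, -0.063], [0, 0, 0]]]'

```text
clock: 3.9
tool_pos: [0.6256, -0.1304, 0.0406]
tcp_rot: [[0.001, 1.0, 0.0], [1.0, -0.001, -0.0], [-0.0, 0.0, -1.0]]
wrist_force: [-0.2, -1.4, 0.5]
grip_width: 0.0855
```

>>> send_rows --increments '[[[0, 0, 0], [0, 0, 0]], [[0, 0, 0], [0, 0, 0]], [[0, 0, 0], [0, 0, 0]], [[0, 0, 0], [0, 0, 0]], [[0, 0, 0], [0, 0, 0]], [[0, 0, 0], [0, 0, 0]], [[0, 0, 0], [0, 0, 0]], [[0, 0, 0], [0, 0, 0]]]' --gripper 0.3

```text
clock: 4.7
tool_pos: [0.6271, -0.1301, 0.0444]
tcp_rot: [[-0.001, 1.0, 0.004], [1.0, 0.001, -0.003], [-0.003, 0.004, -1.0]]
wrist_force: [-5.2, -1.6, 17.6]
grip_width: 0.0317
```

Run:
```python
from h import *
T=env.grab_frame('top');S=env.grab_frame('side');save(T,'t1');save(S,'s1')
t=T['image'][:,:,::-1]; s=S['image'][:,:,::-1]
cv2.imwrite('pics/m1.png',np.hstack([cv2.resize(t[80:220,260:400],(400,400)),cv2.resize(s[150:290,280:420],(400,400))]))
s=env.state();print(s['grip_width'],s['tool_pos'],s['wrist_force'])
```

```text
0.031797313301820285 [ 0.62708013 -0.13011913  0.04439155] [-5.00385845  0.14653182 17.21602346]
```

View pics/m1.png

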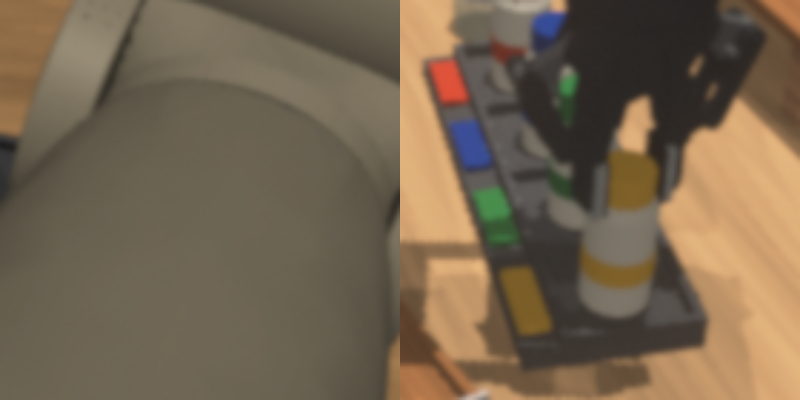

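View pics/s1.png

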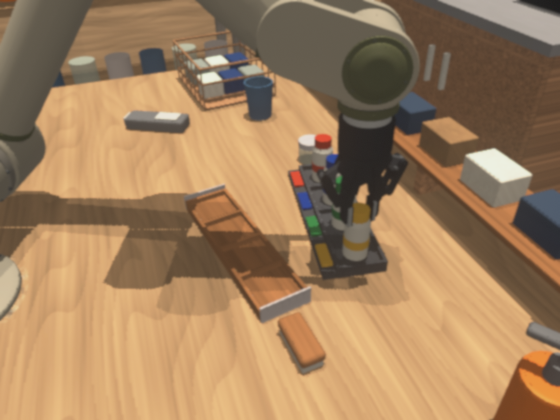

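Run:
```python
from h import *
S=env.grab_frame('side')
s=S['image'][:,:,::-1].copy()
k=6
c=cv2.resize(s[165:275,310:430],None,fx=k,fy=k,interpolation=cv2.INTER_CUBIC)
c=np.clip(c.astype(float)*1.8,0,255).astype(np.uint8)
for p,col in [((.627,-.130,.044),(0,0,255)),((.627,-.130,.063),(0,255,0)),((.627,-.130,.102),(255,0,0)),((.626,-.13,.012),(255,0,255)),((.627,-.130,.078),(255,255,0))]:
    q=cv2.projectPoints(np.array([p]),np.array(S['rvec']),np.array(S['tvec']),S['K'],None)[0].ravel()
    cv2.circle(c,(int((q[0]-310)*k),int((q[1]-165)*k)),4,col,-1)
cv2.imwrite('pics/m2.png',c[:600])
```

```text
(no output)
```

View pics/m2.png

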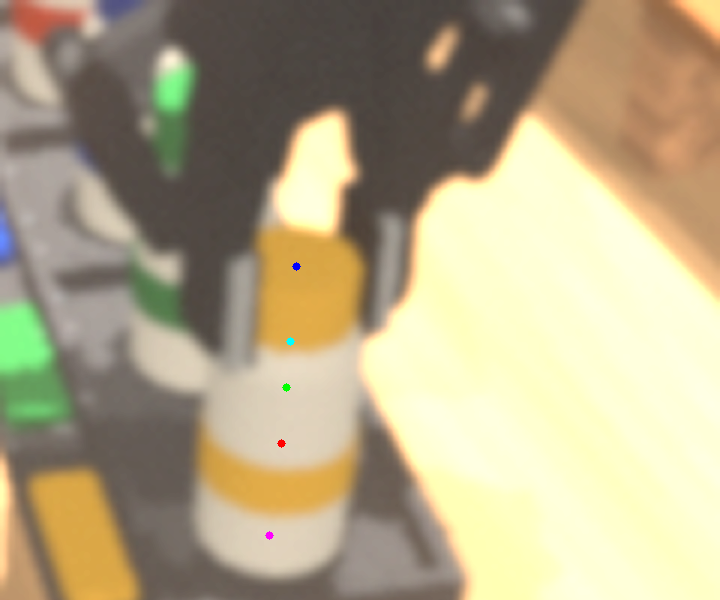

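The pads have closed on the cap (33 mm). The tips rest on the shoulder, well above where the stated TCP would put them, but the grip is firm. I'll keep the cap grasp and lift a little to test it.

>>> send_rows --increments '[[[0, 0, 0.02], [0, 0, 0]], [[0, 0, 0.03], [0, 0, 0]], [[0, 0, 0.05], [0, 0, 0]], [[0, 0, 0.06], [0, 0, 0]], [[0, 0, 0.06], [0, 0, 0]], [[0, 0, 0.06], [0, 0, 0]], [[0, 0, 0.06], [0, 0, 0]], [[0, 0, 0.06], [0, 0, 0]]]'

```text
clock: 5.65
tool_pos: [0.6261, -0.1292, 0.1622]
tcp_rot: [[-0.001, 1.0, 0.0], [1.0, 0.001, 0.0], [0.0, 0.0, -1.0]]
wrist_force: [-0.1, 0.8, -1.4]
grip_width: 0.0312
```

Run:
```python
from h import *
S=env.grab_frame('side')
s=S['image'][:,:,::-1].copy()
cv2.imwrite('pics/m3.png',cv2.resize(s[80:300,240:440],None,fx=2.7,fy=2.7,interpolation=cv2.INTER_CUBIC))
print(env.state()['wrist_force'],env.state()['grip_width'],env.state()['tool_pos'])
```

```text
[ 0.40552226 -0.42153309  1.49859149] 0.031589163761617446 [ 0.62729406 -0.1296373   0.16549202]
```

View pics/m3.png

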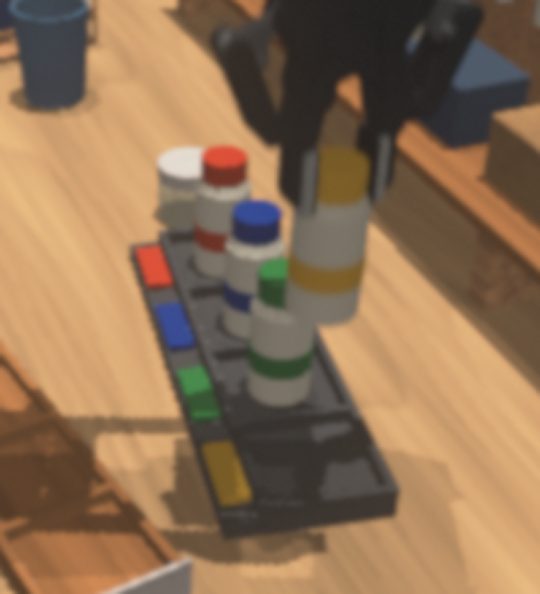

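>>> send_rows --increments '[[[-0.04, 0.041, 0], [0, 0, 0]], [[-0.08, 0.083, 0], [0, 0, 0]], [[-0.1, 0.103, 0], [0, 0, 0]], [[-0.1, 0.103, 0], [0, 0, 0]], [[-0.1, 0.103, 0], [0, 0, 0]], [[-0.1, 0.103, 0], [0, 0, 0]], [[-0.07, 0.083, 0], [0, 0, 0]], [[-0.04, 0.041, 0], [0, 0, 0]]]'

```text
clock: 6.5
tool_pos: [0.4355, 0.0703, 0.1611]
tcp_rot: [[-0.003, 1.0, -0.0], [1.0, 0.003, 0.0], [0.0, -0.0, -1.0]]
wrist_force: [0.8, 0.1, -1.3]
grip_width: 0.0314
```

>>> send_rows --increments '[[[0, 0, -0.02], [0, 0, 0]], [[0, 0, -0.05], [0, 0, 0]], [[0, 0, -0.05], [0, 0, 0]], [[0, 0, -0.05], [0, 0, 0]], [[0, 0, -0.05], [0, 0, 0]], [[0, 0, -0.05], [0, 0, 0]], [[0, 0, 0], [0, 0, 0]]]'

```text
clock: 7.2
tool_pos: [0.4372, 0.0679, 0.0782]
tcp_rot: [[-0.0, 1.0, -0.003], [1.0, 0.0, 0.0], [0.0, -0.003, -1.0]]
wrist_force: [0.1, -0.3, -1.4]
grip_width: 0.0315
```

Run:
```python
from h import *
S=env.grab_frame('side')
s=S['image'][:,:,::-1].copy()
cv2.imwrite('pics/m4.png',cv2.resize(s[80:320,150:400],None,fx=2.5,fy=2.5,interpolation=cv2.INTER_CUBIC))
print(env.state()['wrist_force'],env.state()['grip_width'],env.state()['tool_pos'])
```

```text
[-0.57548587 -0.46440797 -0.30540643] 0.03151334466053163 [0.43763921 0.06795571 0.07927179]
```

View pics/m4.png

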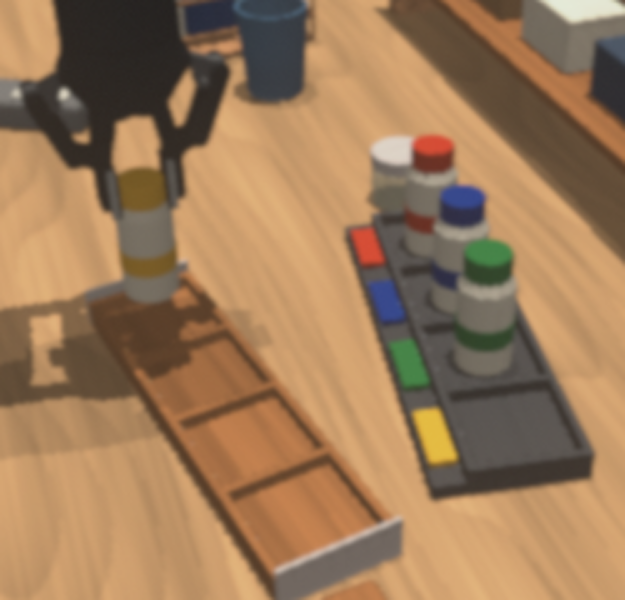

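>>> send_rows --increments '[[[0, 0, -0.03], [0, 0, 0]], [[0, 0, -0.03], [0, 0, 0]], [[0, 0, -0.025], [0, 0, 0]], [[0, 0, -0.015], [0, 0, 0]], [[0, 0, -0.012], [0, 0, 0]], [[0, 0, 0], [0, 0, 0]], [[0, 0, 0], [0, 0, 0]]]'

```text
clock: 7.95
tool_pos: [0.4374, 0.0687, 0.0466]
tcp_rot: [[-0.001, 1.0, 0.0], [1.0, 0.001, -0.0], [-0.0, 0.0, -1.0]]
wrist_force: [0.8, 0.1, -0.8]
grip_width: 0.0315
```

>>> send_rows --increments '[[[0, 0, -0.004], [0, 0, 0]], [[0, 0, -0.003], [0, 0, 0]], [[0, 0, 0], [0, 0, 0]], [[0, 0, 0], [0, 0, 0]]]'

```text
clock: 8.35
tool_pos: [0.4374, 0.0687, 0.0445]
tcp_rot: [[-0.001, 1.0, 0.0], [1.0, 0.001, -0.0], [-0.0, 0.0, -1.0]]
wrist_force: [-0.8, 0.5, 1.6]
grip_width: 0.0316
```

>>> send_rows --increments '[[[0, 0, 0], [0, 0, 0]], [[0, 0, 0], [0, 0, 0]], [[0, 0, 0], [0, 0, 0]], [[0, 0, 0], [0, 0, 0]], [[0, 0, 0], [0, 0, 0]], [[0, 0, 0], [0, 0, 0]], [[0, 0, 0], [0, 0, 0]], [[0, 0, 0], [0, 0, 0]]]' --gripper 1

```text
clock: 9.15
tool_pos: [0.4373, 0.0687, 0.0443]
tcp_rot: [[-0.001, 1.0, -0.0], [1.0, 0.001, 0.0], [0.0, -0.0, -1.0]]
wrist_force: [0.0, 0.0, -0.1]
grip_width: 0.085
```

>>> send_rows --increments '[[[0, 0, 0.03], [0, 0, 0]], [[0, 0, 0.06], [0, 0, 0]], [[0, 0, 0.06], [0, 0, 0]], [[0, 0, 0.06], [0, 0, 0]], [[0, 0, 0.06], [0, 0, 0]], [[0, 0, 0.06], [0, 0, 0]], [[0, 0, 0.06], [0, 0, 0]], [[0, 0, 0], [0, 0, 0]]]'

```text
clock: 9.95
tool_pos: [0.4383, 0.0686, 0.1637]
tcp_rot: [[-0.001, 1.0, 0.005], [1.0, 0.001, -0.001], [-0.001, 0.005, -1.0]]
wrist_force: [0.3, 0.7, -0.2]
grip_width: 0.0855
```

Run:
```python
from h import *
S=env.grab_frame('side')
s=S['image'][:,:,::-1].copy()
cv2.imwrite('pics/m5.png',cv2.resize(s[80:320,150:400],None,fx=2.5,fy=2.5,interpolation=cv2.INTER_CUBIC))
print(env.state()['wrist_force'],env.state()['grip_width'],env.state()['tool_pos'])
```

```text
[ 0.27460244 -0.27441937 -0.34139338] 0.08562284233700167 [0.43758747 0.06868796 0.16226047]
```

View pics/m5.png

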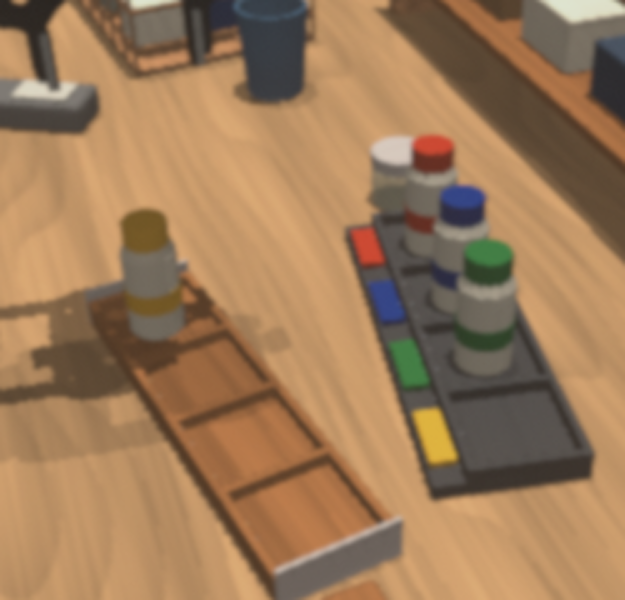

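Mustard stands upright in the left end bay (side-crop 150,300). Next is green.

>>> send_rows --increments '[[[0.042, -0.026, 0], [0, 0, 0]], [[0.084, -0.051, 0], [0, 0, 0]], [[0.105, -0.064, 0], [0, 0, 0]], [[0.105, -0.064, 0], [0, 0, 0]], [[0.105, -0.064, 0], [0, 0, 0]], [[0.105, -0.064, 0], [0, 0, 0]], [[0.084, -0.051, 0], [0, 0, 0]], [[0.04, -0.025, 0], [0, 0, 0]]]'

```text
clock: 10.8
tool_pos: [0.6401, -0.0563, 0.159]
tcp_rot: [[0.0, 1.0, -0.002], [1.0, -0.0, 0.0], [0.0, -0.002, -1.0]]
wrist_force: [0.2, -0.0, -0.3]
grip_width: 0.0855
```

>>> send_rows --increments '[[[0, 0, 0], [0, 0, 0]], [[0, 0, -0.05], [0, 0, 0]], [[0, 0, -0.06], [0, 0, 0]], [[0, 0, -0.06], [0, 0, 0]], [[0, 0, -0.06], [0, 0, 0]], [[0, 0, -0.06], [0, 0, 0]], [[0, 0, -0.06], [0, 0, 0]], [[0, 0, -0.03], [0, 0, 0]]]'

```text
clock: 11.6
tool_pos: [0.6369, -0.0536, 0.0453]
tcp_rot: [[-0.001, 1.0, -0.003], [1.0, 0.001, 0.001], [0.001, -0.003, -1.0]]
wrist_force: [0.8, 1.0, -0.6]
grip_width: 0.0852
```

>>> send_rows --increments '[[[0, 0, 0], [0, 0, 0]], [[0, 0, 0], [0, 0, 0]], [[0, 0, 0], [0, 0, 0]], [[0, 0, 0], [0, 0, 0]], [[0, 0, 0], [0, 0, 0]], [[0, 0, 0], [0, 0, 0]], [[0, 0, 0], [0, 0, 0]], [[0, 0, 0], [0, 0, 0]]]' --gripper 0.3

```text
clock: 12.4
tool_pos: [0.6388, -0.0542, 0.0484]
tcp_rot: [[-0.001, 1.0, 0.002], [1.0, 0.001, -0.001], [-0.001, 0.002, -1.0]]
wrist_force: [0.1, -0.7, 6.0]
grip_width: 0.0317
```

>>> send_rows --increments '[[[0, 0, 0.02], [0, 0, 0]], [[0, 0, 0.03], [0, 0, 0]], [[0, 0, 0.05], [0, 0, 0]], [[0, 0, 0.06], [0, 0, 0]], [[0, 0, 0.06], [0, 0, 0]], [[0, 0, 0.06], [0, 0, 0]], [[0, 0, 0.06], [0, 0, 0]], [[0, 0, 0.05], [0, 0, 0]]]'

```text
clock: 13.2
tool_pos: [0.6382, -0.054, 0.1658]
tcp_rot: [[-0.001, 1.0, 0.001], [1.0, 0.001, -0.0], [-0.0, 0.001, -1.0]]
wrist_force: [0.3, 0.5, -1.8]
grip_width: 0.0318
```

>>> send_rows --increments '[[[-0.039, 0.01, 0], [0, 0, 0]], [[-0.078, 0.02, 0], [0, 0, 0]], [[-0.098, 0.0245, 0], [0, 0, 0]], [[-0.098, 0.0245, 0], [0, 0, 0]], [[-0.098, 0.0245, 0], [0, 0, 0]], [[-0.098, 0.0245, 0], [0, 0, 0]], [[-0.078, 0.02, 0], [0, 0, 0]], [[-0.039, 0.01, 0], [0, 0, 0]]]'

```text
clock: 14.0
tool_pos: [0.4488, -0.0061, 0.1649]
tcp_rot: [[-0.001, 1.0, 0.0], [1.0, 0.001, 0.0], [0.0, 0.0, -1.0]]
wrist_force: [-0.2, 0.6, -1.3]
grip_width: 0.0313
```

>>> send_rows --increments '[[[0, 0, 0], [0, 0, 0]], [[0, 0, -0.05], [0, 0, 0]], [[0, 0, -0.06], [0, 0, 0]], [[0, 0, -0.06], [0, 0, 0]], [[0, 0, -0.06], [0, 0, 0]], [[0, 0, -0.05], [0, 0, 0]], [[0, 0, -0.03], [0, 0, 0]], [[0, 0, 0], [0, 0, 0]]]'

```text
clock: 14.8
tool_pos: [0.4508, -0.0068, 0.0704]
tcp_rot: [[-0.001, 1.0, -0.002], [1.0, 0.001, 0.0], [0.0, -0.002, -1.0]]
wrist_force: [0.2, 0.7, -1.0]
grip_width: 0.0315
```

>>> send_rows --increments '[[[0, 0, -0.025], [0, 0, 0]], [[0, 0, -0.02], [0, 0, 0]], [[0, 0, -0.014], [0, 0, 0]], [[0, 0, -0.008], [0, 0, 0]], [[0, 0, -0.004], [0, 0, 0]], [[0, 0, 0], [0, 0, 0]], [[0, 0, 0], [0, 0, 0]]]'

```text
clock: 15.5
tool_pos: [0.4506, -0.0066, 0.0502]
tcp_rot: [[-0.001, 1.0, 0.0], [1.0, 0.001, -0.0], [-0.0, 0.0, -1.0]]
wrist_force: [0.9, -0.6, -0.9]
grip_width: 0.0314
```

>>> send_rows --increments '[[[0, 0, -0.003], [0, 0, 0]], [[0, 0, -0.002], [0, 0, 0]], [[0, 0, 0], [0, 0, 0]], [[0, 0, 0], [0, 0, 0]]]'

```text
clock: 15.9
tool_pos: [0.4504, -0.0066, 0.0485]
tcp_rot: [[-0.001, 1.0, -0.0], [1.0, 0.001, -0.0], [-0.0, -0.0, -1.0]]
wrist_force: [-0.0, -0.0, -1.7]
grip_width: 0.0319
```

>>> send_rows --increments '[[[0, 0, 0], [0, 0, 0]], [[0, 0, 0], [0, 0, 0]], [[0, 0, 0], [0, 0, 0]], [[0, 0, 0], [0, 0, 0]], [[0, 0, 0], [0, 0, 0]], [[0, 0, 0], [0, 0, 0]], [[0, 0, 0], [0, 0, 0]], [[0, 0, 0], [0, 0, 0]]]' --gripper 1

```text
clock: 16.7
tool_pos: [0.4504, -0.0066, 0.0485]
tcp_rot: [[-0.001, 1.0, -0.0], [1.0, 0.001, 0.0], [0.0, -0.0, -1.0]]
wrist_force: [0.9, 0.1, -0.5]
grip_width: 0.0853
```

>>> send_rows --increments '[[[0, 0, 0.03], [0, 0, 0]], [[0, 0, 0.06], [0, 0, 0]], [[0, 0, 0.06], [0, 0, 0]], [[0, 0, 0.06], [0, 0, 0]], [[0, 0, 0.06], [0, 0, 0]], [[0, 0, 0.06], [0, 0, 0]], [[0, 0, 0.05], [0, 0, 0]], [[0, 0, 0], [0, 0, 0]]]'

```text
clock: 17.5
tool_pos: [0.4513, -0.0068, 0.1646]
tcp_rot: [[-0.001, 1.0, 0.004], [1.0, 0.001, -0.001], [-0.001, 0.004, -1.0]]
wrist_force: [-0.7, 0.1, -0.2]
grip_width: 0.0854
```

Run:
```python
from h import *
S=env.grab_frame('side')
s=S['image'][:,:,::-1].copy()
cv2.imwrite('pics/m6.png',cv2.resize(s[80:320,150:400],None,fx=2.5,fy=2.5,interpolation=cv2.INTER_CUBIC))
for t in ['blue','rust','green','mustard']:
    for d in env.place_of(S,'bottle_'+t)[:1]: print(t,round(d['p'],2),w(S,d['at']).round(3))
print(env.state()['grip_width'],env.state()['tool_pos'])
```

```text
blue 0.71 [0.653 0.023 0.016]
rust 0.94 [0.668 0.097 0.014]
green 0.96 [ 0.452 -0.006  0.015]
mustard 0.62 [0.437 0.074 0.009]
0.08519031740878887 [ 0.45002178 -0.00651446  0.16180685]
```

View pics/m6.png

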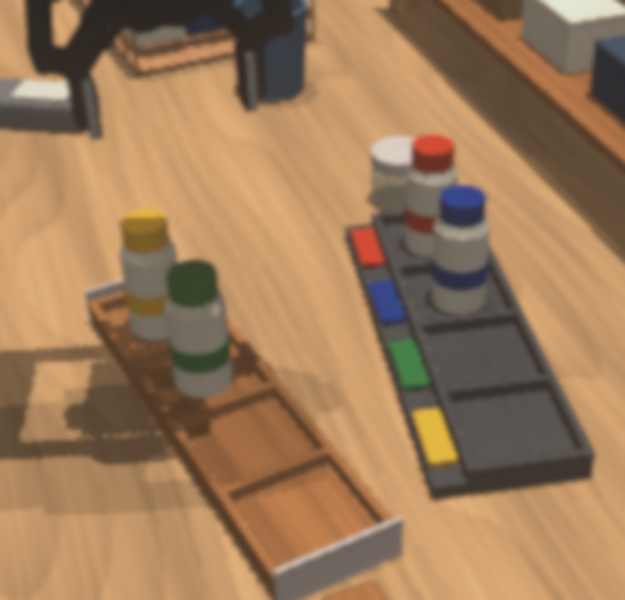

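Green stands upright in the second bay. Next is blue.

>>> send_rows --increments '[[[0.042, 0.005, 0], [0, 0, 0]], [[0.084, 0.01, 0], [0, 0, 0]], [[0.105, 0.013, 0], [0, 0, 0]], [[0.105, 0.013, 0], [0, 0, 0]], [[0.105, 0.013, 0], [0, 0, 0]], [[0.105, 0.013, 0], [0, 0, 0]], [[0.084, 0.01, 0], [0, 0, 0]], [[0.042, 0.005, 0], [0, 0, 0]]]'

```text
clock: 18.55
tool_pos: [0.6533, 0.0183, 0.1608]
tcp_rot: [[-0.001, 1.0, -0.002], [1.0, 0.001, 0.0], [0.0, -0.002, -1.0]]
wrist_force: [-0.1, -0.1, 0.5]
grip_width: 0.0854
```

>>> send_rows --increments '[[[0, 0, 0], [0, 0, 0]], [[0, 0, -0.05], [0, 0, 0]], [[0, 0, -0.06], [0, 0, 0]], [[0, 0, -0.06], [0, 0, 0]], [[0, 0, -0.06], [0, 0, 0]], [[0, 0, -0.06], [0, 0, 0]], [[0, 0, -0.06], [0, 0, 0]], [[0, 0, -0.03], [0, 0, 0]]]'

```text
clock: 19.35
tool_pos: [0.6504, 0.018, 0.0468]
tcp_rot: [[-0.001, 1.0, -0.003], [1.0, 0.001, 0.0], [0.0, -0.003, -1.0]]
wrist_force: [-0.6, 1.0, -0.6]
grip_width: 0.0852
```

>>> send_rows --increments '[[[0, 0, 0], [0, 0, 0]], [[0, 0, 0], [0, 0, 0]], [[0, 0, 0], [0, 0, 0]], [[0, 0, 0], [0, 0, 0]], [[0, 0, 0], [0, 0, 0]], [[0, 0, 0], [0, 0, 0]], [[0, 0, 0], [0, 0, 0]], [[0, 0, 0], [0, 0, 0]]]' --gripper 0.3

```text
clock: 20.15
tool_pos: [0.6526, 0.0179, 0.0496]
tcp_rot: [[-0.001, 1.0, 0.002], [1.0, 0.001, -0.0], [-0.0, 0.002, -1.0]]
wrist_force: [-0.3, 0.7, 6.1]
grip_width: 0.0314
```

>>> send_rows --increments '[[[0, 0, 0.02], [0, 0, 0]], [[0, 0, 0.03], [0, 0, 0]], [[0, 0, 0.05], [0, 0, 0]], [[0, 0, 0.06], [0, 0, 0]], [[0, 0, 0.06], [0, 0, 0]], [[0, 0, 0.06], [0, 0, 0]], [[0, 0, 0.06], [0, 0, 0]], [[0, 0, 0.05], [0, 0, 0]]]'

```text
clock: 20.95
tool_pos: [0.652, 0.018, 0.1671]
tcp_rot: [[-0.001, 1.0, 0.001], [1.0, 0.001, -0.0], [-0.0, 0.001, -1.0]]
wrist_force: [-0.1, 0.4, -1.6]
grip_width: 0.0318
```

>>> send_rows --increments '[[[-0.04, -0.021, 0], [0, 0, 0]], [[-0.079, -0.042, 0], [0, 0, 0]], [[-0.099, -0.052, 0], [0, 0, 0]], [[-0.099, -0.052, 0], [0, 0, 0]], [[-0.099, -0.052, 0], [0, 0, 0]], [[-0.099, -0.052, 0], [0, 0, 0]], [[-0.078, -0.041, 0], [0, 0, 0]], [[-0.039, -0.021, 0], [0, 0, 0]]]'

```text
clock: 21.75
tool_pos: [0.4609, -0.0825, 0.1661]
tcp_rot: [[-0.0, 1.0, 0.0], [1.0, 0.0, -0.0], [-0.0, 0.0, -1.0]]
wrist_force: [0.3, 0.2, -1.7]
grip_width: 0.0318
```

>>> send_rows --increments '[[[0, 0, 0], [0, 0, 0]], [[0, 0, -0.05], [0, 0, 0]], [[0, 0, -0.06], [0, 0, 0]], [[0, 0, -0.06], [0, 0, 0]], [[0, 0, -0.06], [0, 0, 0]], [[0, 0, -0.05], [0, 0, 0]], [[0, 0, -0.03], [0, 0, 0]], [[0, 0, 0], [0, 0, 0]]]'

```text
clock: 22.55
tool_pos: [0.4627, -0.0815, 0.0717]
tcp_rot: [[-0.002, 1.0, -0.002], [1.0, 0.002, 0.001], [0.001, -0.002, -1.0]]
wrist_force: [-0.2, 0.2, -1.3]
grip_width: 0.0315
```

>>> send_rows --increments '[[[0, 0, -0.025], [0, 0, 0]], [[0, 0, -0.02], [0, 0, 0]], [[0, 0, -0.014], [0, 0, 0]], [[0, 0, -0.006], [0, 0, 0]], [[0, 0, -0.003], [0, 0, 0]], [[0, 0, 0], [0, 0, 0]], [[0, 0, 0], [0, 0, 0]]]'

```text
clock: 23.25
tool_pos: [0.4626, -0.082, 0.0523]
tcp_rot: [[-0.001, 1.0, 0.0], [1.0, 0.001, -0.0], [-0.0, 0.0, -1.0]]
wrist_force: [0.2, -0.3, -1.8]
grip_width: 0.0314
```

Target z is 0.0497, so go down another 2.5 mm.

>>> send_rows --increments '[[[0, 0, -0.005], [0, 0, 0]], [[0, 0, -0.003], [0, 0, 0]], [[0, 0, 0], [0, 0, 0]], [[0, 0, 0], [0, 0, 0]]]'

```text
clock: 23.65
tool_pos: [0.4624, -0.0819, 0.0497]
tcp_rot: [[-0.001, 1.0, -0.0], [1.0, 0.001, 0.0], [0.0, -0.0, -1.0]]
wrist_force: [0.4, 0.2, -0.3]
grip_width: 0.0314
```

>>> send_rows --increments '[[[0, 0, 0], [0, 0, 0]], [[0, 0, 0], [0, 0, 0]], [[0, 0, 0], [0, 0, 0]], [[0, 0, 0], [0, 0, 0]], [[0, 0, 0], [0, 0, 0]], [[0, 0, 0], [0, 0, 0]], [[0, 0, 0], [0, 0, 0]], [[0, 0, 0], [0, 0, 0]]]' --gripper 1

```text
clock: 24.45
tool_pos: [0.4624, -0.0819, 0.0497]
tcp_rot: [[-0.001, 1.0, 0.0], [1.0, 0.001, -0.0], [-0.0, 0.0, -1.0]]
wrist_force: [0.2, 0.5, -0.5]
grip_width: 0.0853
```

>>> send_rows --increments '[[[0, 0, 0.03], [0, 0, 0]], [[0, 0, 0.06], [0, 0, 0]], [[0, 0, 0.06], [0, 0, 0]], [[0, 0, 0.06], [0, 0, 0]], [[0, 0, 0.06], [0, 0, 0]], [[0, 0, 0.06], [0, 0, 0]], [[0, 0, 0.05], [0, 0, 0]], [[0, 0, 0], [0, 0, 0]]]'

```text
clock: 25.25
tool_pos: [0.4633, -0.0823, 0.1659]
tcp_rot: [[-0.001, 1.0, 0.004], [1.0, 0.001, -0.002], [-0.002, 0.004, -1.0]]
wrist_force: [-1.4, -0.3, 0.1]
grip_width: 0.0856
```

Run:
```python
from h import *
S=env.grab_frame('side')
s=S['image'][:,:,::-1].copy()
cv2.imwrite('pics/m7.png',cv2.resize(s[80:320,150:400],None,fx=2.5,fy=2.5,interpolation=cv2.INTER_CUBIC))
for t in ['blue','rust','green','mustard']:
    for d in env.place_of(S,'bottle_'+t)[:1]: print(t,round(d['p'],2),w(S,d['at']).round(3))
print(env.state()['grip_width'],env.state()['tool_pos'])
```

```text
blue 0.73 [ 0.464 -0.08   0.015]
rust 0.94 [0.665 0.098 0.015]
green 0.58 [ 0.453 -0.007  0.014]
mustard 0.82 [0.438 0.073 0.012]
0.08535303443122376 [ 0.46205003 -0.08173005  0.16299318]
```

View pics/m7.png

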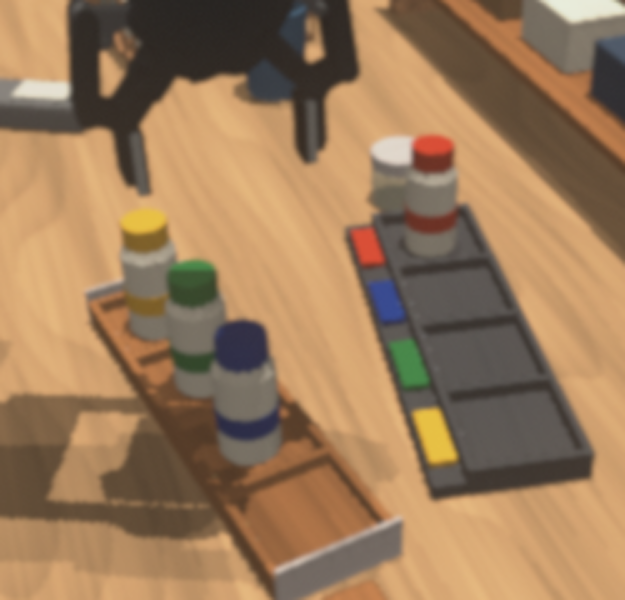

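Three are in their bays. Rust is last.

>>> send_rows --increments '[[[0.042, 0.037, 0], [0, 0, 0]], [[0.084, 0.074, 0], [0, 0, 0]], [[0.104, 0.092, 0], [0, 0, 0]], [[0.104, 0.092, 0], [0, 0, 0]], [[0.104, 0.092, 0], [0, 0, 0]], [[0.104, 0.092, 0], [0, 0, 0]], [[0.084, 0.074, 0], [0, 0, 0]], [[0.042, 0.037, 0], [0, 0, 0]]]'

```text
clock: 26.3
tool_pos: [0.664, 0.0971, 0.162]
tcp_rot: [[-0.003, 1.0, -0.002], [1.0, 0.003, 0.0], [0.0, -0.002, -1.0]]
wrist_force: [0.4, -0.1, 0.2]
grip_width: 0.0853
```

>>> send_rows --increments '[[[0, 0, 0], [0, 0, 0]], [[0, 0, -0.05], [0, 0, 0]], [[0, 0, -0.06], [0, 0, 0]], [[0, 0, -0.06], [0, 0, 0]], [[0, 0, -0.06], [0, 0, 0]], [[0, 0, -0.06], [0, 0, 0]], [[0, 0, -0.06], [0, 0, 0]], [[0, 0, -0.03], [0, 0, 0]]]'

```text
clock: 27.1
tool_pos: [0.6614, 0.0942, 0.0479]
tcp_rot: [[-0.0, 1.0, -0.003], [1.0, 0.0, -0.0], [-0.0, -0.003, -1.0]]
wrist_force: [-0.4, -0.8, 0.3]
grip_width: 0.0855
```

>>> send_rows --increments '[[[0, 0, 0], [0, 0, 0]], [[0, 0, 0], [0, 0, 0]], [[0, 0, 0], [0, 0, 0]], [[0, 0, 0], [0, 0, 0]], [[0, 0, 0], [0, 0, 0]], [[0, 0, 0], [0, 0, 0]], [[0, 0, 0], [0, 0, 0]], [[0, 0, 0], [0, 0, 0]]]' --gripper 0.3

```text
clock: 27.9
tool_pos: [0.6633, 0.0951, 0.0509]
tcp_rot: [[-0.001, 1.0, 0.002], [1.0, 0.001, -0.0], [-0.0, 0.002, -1.0]]
wrist_force: [-0.5, -0.2, 7.4]
grip_width: 0.0318
```

>>> send_rows --increments '[[[0, 0, 0.02], [0, 0, 0]], [[0, 0, 0.03], [0, 0, 0]], [[0, 0, 0.05], [0, 0, 0]], [[0, 0, 0.06], [0, 0, 0]], [[0, 0, 0.06], [0, 0, 0]], [[0, 0, 0.06], [0, 0, 0]], [[0, 0, 0.06], [0, 0, 0]], [[0, 0, 0.05], [0, 0, 0]]]'

```text
clock: 28.7
tool_pos: [0.6629, 0.0951, 0.1683]
tcp_rot: [[-0.001, 1.0, 0.001], [1.0, 0.001, -0.0], [-0.0, 0.001, -1.0]]
wrist_force: [0.5, 0.6, -1.1]
grip_width: 0.0317
```

>>> send_rows --increments '[[[-0.031, -0.042, 0], [0, 0, 0]], [[-0.062, -0.084, 0], [0, 0, 0]], [[-0.062, -0.084, 0], [0, 0, 0]], [[-0.062, -0.084, 0], [0, 0, 0]], [[-0.062, -0.084, 0], [0, 0, 0]], [[-0.062, -0.084, 0], [0, 0, 0]], [[-0.062, -0.084, 0], [0, 0, 0]], [[-0.062, -0.084, 0], [0, 0, 0]]]'

```text
clock: 29.5
tool_pos: [0.5225, -0.0948, 0.1673]
tcp_rot: [[-0.001, 1.0, 0.0], [1.0, 0.001, -0.0], [-0.0, 0.0, -1.0]]
wrist_force: [1.1, -0.9, -1.2]
grip_width: 0.0313
```

>>> send_rows --increments '[[[-0.062, -0.084, 0], [0, 0, 0]], [[-0.062, -0.084, 0], [0, 0, 0]], [[-0.031, -0.042, 0], [0, 0, 0]], [[0, 0, 0], [0, 0, 0]], [[0, 0, 0], [0, 0, 0]]]'

```text
clock: 30.0
tool_pos: [0.477, -0.1568, 0.1671]
tcp_rot: [[-0.001, 1.0, 0.001], [1.0, 0.001, -0.0], [-0.0, 0.001, -1.0]]
wrist_force: [0.6, 0.3, -0.7]
grip_width: 0.0315
```

>>> send_rows --increments '[[[0, 0, 0], [0, 0, 0]], [[0, 0, -0.05], [0, 0, 0]], [[0, 0, -0.06], [0, 0, 0]], [[0, 0, -0.06], [0, 0, 0]], [[0, 0, -0.06], [0, 0, 0]], [[0, 0, -0.05], [0, 0, 0]], [[0, 0, -0.03], [0, 0, 0]], [[0, 0, 0], [0, 0, 0]]]'

```text
clock: 30.8
tool_pos: [0.4767, -0.1562, 0.0729]
tcp_rot: [[-0.002, 1.0, -0.002], [1.0, 0.002, 0.001], [0.001, -0.002, -1.0]]
wrist_force: [-0.1, 0.1, -0.4]
grip_width: 0.0314
```

>>> send_rows --increments '[[[0, 0, -0.025], [0, 0, 0]], [[0, 0, -0.02], [0, 0, 0]], [[0, 0, -0.014], [0, 0, 0]], [[0, 0, -0.006], [0, 0, 0]], [[0, 0, -0.003], [0, 0, 0]], [[0, 0, 0], [0, 0, 0]], [[0, 0, 0], [0, 0, 0]]]'

```text
clock: 31.5
tool_pos: [0.4769, -0.157, 0.0535]
tcp_rot: [[-0.001, 1.0, 0.0], [1.0, 0.001, -0.0], [-0.0, 0.0, -1.0]]
wrist_force: [-0.8, 0.3, -0.7]
grip_width: 0.0315
```

Then lift to a safe height and swing clear so the top camera can see the tray.

>>> send_rows --increments '[[[0, 0, -0.005], [0, 0, 0]], [[0, 0, -0.003], [0, 0, 0]], [[0, 0, 0], [0, 0, 0]], [[0, 0, 0], [0, 0, 0]]]'

```text
clock: 31.9
tool_pos: [0.4768, -0.1569, 0.0509]
tcp_rot: [[-0.001, 1.0, -0.0], [1.0, 0.001, 0.0], [0.0, -0.0, -1.0]]
wrist_force: [-0.4, 0.6, -0.8]
grip_width: 0.0313
```

>>> send_rows --increments '[[[0, 0, 0], [0, 0, 0]], [[0, 0, 0], [0, 0, 0]], [[0, 0, 0], [0, 0, 0]], [[0, 0, 0], [0, 0, 0]], [[0, 0, 0], [0, 0, 0]], [[0, 0, 0], [0, 0, 0]], [[0, 0, 0], [0, 0, 0]], [[0, 0, 0], [0, 0, 0]]]' --gripper 1

```text
clock: 32.7
tool_pos: [0.4768, -0.1569, 0.0509]
tcp_rot: [[-0.001, 1.0, -0.0], [1.0, 0.001, 0.0], [0.0, -0.0, -1.0]]
wrist_force: [-0.6, -1.2, 0.4]
grip_width: 0.0853
```

>>> send_rows --increments '[[[0, 0, 0.03], [0, 0, 0]], [[0, 0, 0.06], [0, 0, 0]], [[0, 0, 0.06], [0, 0, 0]], [[0, 0, 0.06], [0, 0, 0]], [[0, 0, 0.06], [0, 0, 0]], [[0, 0, 0.06], [0, 0, 0]], [[0, 0, 0.06], [0, 0, 0]], [[0, 0, 0.06], [0, 0, 0]]]'

```text
clock: 33.5
tool_pos: [0.4767, -0.1568, 0.1874]
tcp_rot: [[-0.001, 1.0, 0.001], [1.0, 0.001, -0.0], [-0.0, 0.001, -1.0]]
wrist_force: [0.8, 0.8, -1.2]
grip_width: 0.0852
```

>>> send_rows --increments '[[[-0.05, -0.1, 0], [0, 0, 0]], [[-0.07, -0.12, 0], [0, 0, -0.02]], [[-0.07, -0.12, 0], [0, 0, -0.02]], [[-0.07, -0.12, 0], [0, 0, -0.02]], [[-0.07, -0.12, 0], [0, 0, -0.02]], [[-0.07, -0.12, 0], [0, 0, -0.02]], [[-0.07, -0.12, 0], [0, 0, -0.02]], [[-0.07, -0.12, 0], [0, 0, -0.02]]]'

```text
clock: 34.3
tool_pos: [0.3137, -0.4402, 0.1867]
tcp_rot: [[0.427, 0.904, 0.0], [0.904, -0.427, -0.001], [-0.0, 0.001, -1.0]]
wrist_force: [0.9, 0.4, 0.7]
grip_width: 0.0854
```

```bash
cat > chk.py <<'E'
from h import *
S=env.grab_frame('side');T=env.grab_frame('top')
cv2.imwrite('pics/e1.png',cv2.resize(S['image'][80:320,150:400,::-1],None,fx=2.4,fy=2.4,interpolation=cv2.INTER_CUBIC))
cv2.imwrite('pics/e2.png',cv2.resize(T['image'][90:320,120:400,::-1],None,fx=2.6,fy=2.6,interpolation=cv2.INTER_CUBIC))
c=np.array([.457,-.0445]);a=.167;R=np.array([[np.cos(a),-np.sin(a)],[np.sin(a),np.cos(a)]])
for f in (S,T):
  for t in ['mustard','green','blue','rust']:
    for d in env.place_of(f,'bottle_'+t)[:1]:
        p=w(f,d['at']); print(t,round(d['p'],2),p.round(3),'tray',(R.T@(p[:2]-c)).round(3))
s=env.state();print(s['clock'],s['tool_pos'])
E
python3 chk.py
```

```text
mustard 0.81 [0.434 0.072 0.012] tray [-0.003  0.119]
green 0.71 [ 0.452 -0.006  0.016] tray [0.001 0.039]
blue 0.57 [ 0.463 -0.08   0.016] tray [-0.    -0.036]
rust 0.88 [ 0.481 -0.157  0.013] tray [ 0.005 -0.115]
mustard 0.88 [0.436 0.068 0.013] tray [-0.002  0.115]
green 0.56 [ 0.452 -0.009  0.013] tray [0.001 0.036]
blue 0.71 [ 0.46  -0.082  0.012] tray [-0.003 -0.038]
rust 0.76 [ 0.479 -0.16   0.009] tray [ 0.002 -0.118]
34.8 [ 0.31545188 -0.43818067  0.18619129]
```

View pics/e1.png

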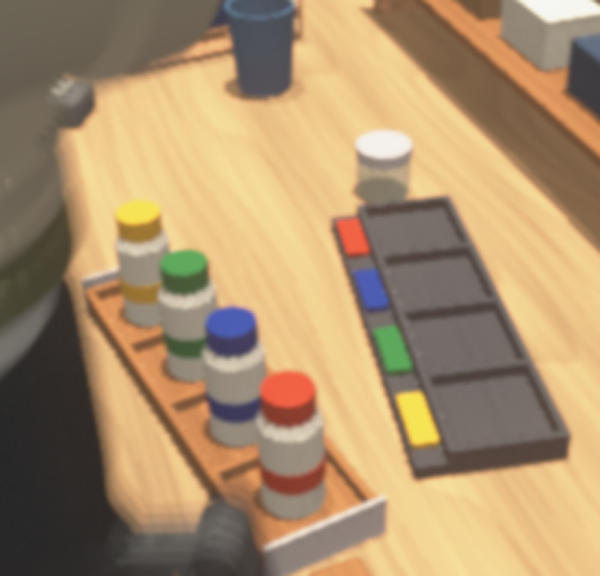

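View pics/e2.png

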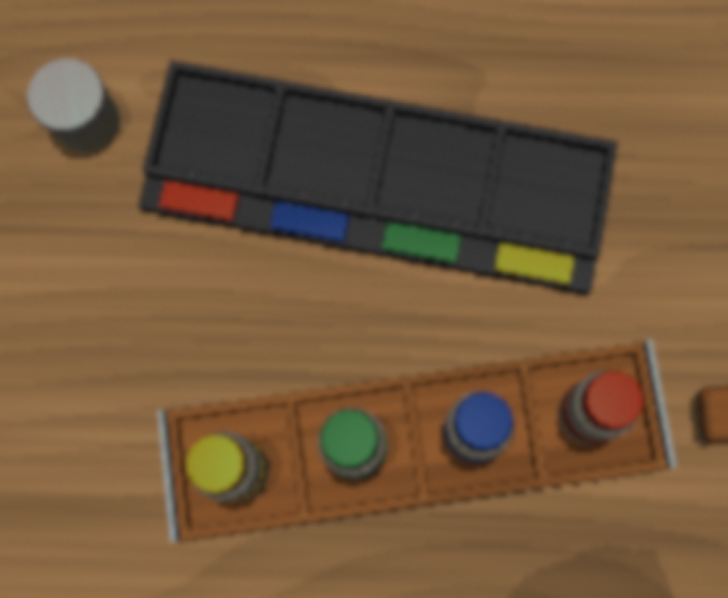

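All four stand upright and centred in the mirrored order: mustard, green, blue, rust from left to right. The arm is clear of everything.

```bash
python3 -c "
from h import *
print(env.sign_off())"
```

```text
the job is handed in; nothing more can be done
None
```

I moved the four bottles one at a time into the display tray in reverse order, and handed the job in at about 35 s. From left to right the display now reads mustard, green, blue, rust; the stock tray read rust, blue, green, mustard.

**Last checks:** Both cameras show every bottle upright in its mirrored bay. The networks place each one within about 5 mm of its bay centre. Heights read 9–16 mm, against a bay floor at 12 mm. The stock tray is empty, no bottle was tipped, and the arm was parked clear of everything.

**What disagreed:** The fingertips seemed to sit about 30 mm higher than the reported tool position implies. The pads therefore closed on the caps and shoulders instead of the bottle bodies, with a wrist force of about 17 N on the first grasp. I kept the cap grasp and started slightly higher for the other three, which brought the force down to 6–7 N. I set each bottle down at the height measured when it was gripped.

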